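# Put the stray jars back in their display trays

### The arm

A 6-joint arm with a two-finger parallel gripper is mounted at the origin on the work surface. World frame = base frame: x ahead of the robot, y to its left, z up, the work surface at z = 0. Lengths are in m, angles in rad, forces in N, time in s.
With the tool pointing down it reaches from about 0.375 to 0.9 m from the base axis. Payload 3.1 kg.
Tool frame: the origin (TCP) lies at the very end of the fingers, on their centre line; the grasp point (between the pads) lies 19 mm behind it; z points along the fingers, y is the line along which they close (so a half turn about z gives the same grasp; the last joint's range is limited). The gripper opens to 87 mm and grips with 3 to 60 N. Pads are 19 mm wide; open, the fingers measure 117 mm over their backs; the gripper's body (75 mm by 190 mm) begins 51 mm behind the grasp point.
Start: joints at [-1.433, 0.527, 1.433, -0, 1.181, -0.178], TCP at [0.194, -0.594, 0.198] pointing down, gripper open.
Joint ranges: [-3.08, 3.08], [-0.75, 2.2], [0.22, 2.44], [-1.43, 4.57], [0, 2.65], [-2.85, 2.85]. Speed limits (rad/s): [2.79, 2.79, 3.14, 3.14, 3.14, 3.14].

### API

Orientations are given as a unit quaternion [x, y, z, w].
In Python, from rig import status, viewer, robot gives the robot as it stands.
- The arm moves only by the tool arm_command, never from a script. Its arguments are lists of equal length, an entry for each row: "delta_rot": the turn, a rotation vector about the tool's x, y, z in degrees, a list of three; "delta_pos": the shift along the tool's x, y, z in m, a list of three; "gripper": the closure, from -1 (fully open) to 1 (shut). In form: {"delta_rot": [[rx, ry, rz], ...], "delta_pos": [[dx, dy, dz], ...], "gripper": [gripper, ...]}. A call has 1 to 12 rows; each row is the pose to reach, as a shift and turn from the pose commanded when the call began, along the tool's axes at that moment; what a row does not reach only later rows make up. A row lasts 1/12 s, in which the tool goes at most 41.7 mm and 7.16 degrees, less where a joint would pass 70% of its speed; a pose out of reach is approached as far as the arm can. A call with a gripper value outside its range is refused whole. The fingers move at their own pace and stop on an object; "grip_force" is the grip in N (left out, the last holds). Time passes only in rows, so rows that repeat a pose let the fingers close. It gives the time, the measured TCP pose, the force, the opening and the grip force at its end, in the units of the state.
- status.get_obs(): the state, without advancing time (a new reading comes with each control period).
- viewer.camera(name): name is "side" or "top" or "wrist"; returns a dict with "pixels" (420x560x3 uint8, blue, green, red), "fx", "fy", "cx", "cy" (pixels), "pose" (4x4, takes a point from camera to world coordinates); the wrist camera has in their place "mount" (4x4, takes a point from camera to tool coordinates, whose origin is the TCP and whose axes are the flange's). Camera axes: x right, y down, z forward; pixel columns grow to the right and rows downward; lengths in m; the calibration is good to about 2 mm. A picture is of the moment at which its call begins: read the wrist's pose just before it. There is no depth.
- robot.hand_in(): hands the job in; it is judged then, once.
The state is a dict: "time": time; "q": joint angles; "joint_velocities": joint speeds; "joint_torque": joint torques, N m; "position": TCP position; "tool_rot": TCP orientation; "ft_force": force on the tool from outside, world axes, zero at the start; "moment": the same for the moment, N m; "grip_width": finger opening in m; "grip_force": force on a finger pad.
Only numpy, scipy, OpenCV 4.12 (cv2) and the standard library are available. Lean on these libraries where they do the work, as an engineer would, in place of code of your own. Each camera call takes 0.05 s, during which the arm holds its last target. There are 200 camera calls.

### The job

Four glass jars have been left loose on the shop counter: a tall one, a wide one, a small one and a square one. Put each back, upright and gently set down rather than dropped, in the empty place of the display tray that holds jars of its own shape and size, flat on the tray's floor. Leave the tin and the nougat box where they are.

Things in the scene. Friction and masses are not known exactly. Their poses are not given: they have to be found in the camera images.
- jar_tall_center (a point): Loose tall round glass jar of dark preserve with a paper label and a brass-coloured lid, standing upright on the counter. 54 mm across (straight-sided, the lid 4 mm less), 105 mm high; the lid is the top 14 mm. The point is the jar's centre, 52.5 mm above its underside, z up the jar. Grip the glass in its upper part, just below the lid.
- jar_wide_center (a point): Loose wide, squat round glass jar of dark preserve with a paper label and a brass-coloured lid, standing upright on the counter. 66 mm across (straight-sided, the lid 4 mm less), 75 mm high; the lid is the top 14 mm. The point is the jar's centre, 37.5 mm above its underside, z up the jar. Grip the glass in its upper part, just below the lid.
- jar_small_center (a point): Loose small round glass jar of dark preserve with a paper label and a brass-coloured lid, standing upright on the counter. 42 mm across (straight-sided, the lid 4 mm less), 60 mm high; the lid is the top 14 mm. The point is the jar's centre, 30 mm above its underside, z up the jar. Grip the glass in its upper part, just below the lid.
- jar_square_center (a point): Loose square-sided glass jar of dark preserve with a paper label and a brass-coloured lid, standing upright on the counter. 48 x 48 mm in plan (its faces look along its x and y axes), with a round lid 42 mm across, 85 mm high; the lid is the top 14 mm. The point is the jar's centre, 42.5 mm above its underside, z up the jar. Grip the glass in its upper part, just below the lid.
- tray_tall: Fixed low cardboard tray of tall round jars. Origin: middle of its EMPTY place, at counter level; x along the row. Floor 3 mm thick, walls 15 mm high, inside 70 mm wide (y); the place is 70 mm long (8 mm play round the jar). At x = 63 and 119 mm stand two fixed jars like the loose one. Keep fingers on the jar's y sides, tips above the walls.
- tray_wide: Fixed low cardboard tray of wide, squat round jars. Origin: middle of its EMPTY place, at counter level; x along the row. Floor 3 mm thick, walls 15 mm high, inside 82 mm wide (y); the place is 82 mm long (8 mm play round the jar). At x = 75 and 143 mm stand two fixed jars like the loose one. Keep fingers on the jar's y sides, tips above the walls.
- tray_small: Fixed low cardboard tray of small round jars. Origin: middle of its EMPTY place, at counter level; x along the row. Floor 3 mm thick, walls 15 mm high, inside 58 mm wide (y); the place is 58 mm long (8 mm play round the jar). At x = 51 and 95 mm stand two fixed jars like the loose one. Keep fingers on the jar's y sides, tips above the walls.
- tray_square: Fixed low cardboard tray of square-sided jars. Origin: middle of its EMPTY place, at counter level; x along the row. Floor 3 mm thick, walls 15 mm high, inside 64 mm wide (y); the place is 64 mm long (8 mm play round the jar). At x = 57 and 107 mm stand two fixed jars like the loose one. Keep fingers on the jar's y sides, tips above the walls; jar faces parallel to the walls.
- tin_center (a point): Low round steel tin with a ring pull and a paper band, 66 mm across, 40 mm high, loose among the jars; the point is its centre, half-way up. It has no tray here: leave it.
- nougat_box_center (a point): Flat black and red nougat box, 170 x 68 x 28 mm (long along its x), lying loose beside the trays at the robot's left; the point is its centre. Leave it. (A fixed card reader, 170 x 80 x 30 mm, lies beyond the trays on the right, near y = -0.38.)

How it is judged:
At the end, for the whole second after the job is handed in: Each of the four jars stands upright (within 0.1 rad), released and at rest, on the floor of the tray of its own kind, its centre within 14 mm (in plan) of the middle of the empty place and within 4 mm of its resting height; the tin and the nougat box are within 20 mm of where they were (horizontal distance between jar_tall_center and tray_tall below 0.014 m and z of jar_tall_center in the frame of tray_tall between 0.0515 and 0.0595 m and angle between each of jar_tall_center, jar_wide_center, jar_small_center, jar_square_center's own z axis and vertical below 0.1 rad and linear speed of each of jar_tall, jar_wide, jar_small, jar_square below 0.02 m/s and angular speed of each of jar_tall, jar_wide, jar_small, jar_square below 0.2 rad/s and horizontal distance between jar_wide_center and tray_wide below 0.014 m and z of jar_wide_center in the frame of tray_wide between 0.0365 and 0.0445 m and horizontal distance between jar_small_center and tray_small below 0.014 m and z of jar_small_center in the frame of tray_small between 0.029 and 0.037 m and horizontal distance between jar_square_center and tray_square below 0.014 m and z of jar_square_center in the frame of tray_square between 0.0415 and 0.0495 m and distance of each of tin_center, nougat_box_center from where it was at the start of the episode below 0.02 m); the robot touches nothing.
It fails at once if the tin is moved by more than 20 mm (distance of tin_center from where it was at the start of the episode above 0.02 m).
It fails at once if the nougat box is moved by more than 20 mm (distance of nougat_box_center from where it was at the start of the episode above 0.02 m).
It fails at once if a jar is let fall or thrown (faster than 0.7 m/s while not held, as after a drop of about 25 mm) ((contact force between the fingers and jar_tall below 0.5 N and linear speed of jar_tall above 0.7 m/s) or (contact force between the fingers and jar_wide below 0.5 N and linear speed of jar_wide above 0.7 m/s) or (contact force between the fingers and jar_small below 0.5 N and linear speed of jar_small above 0.7 m/s) or (contact force between the fingers and jar_square below 0.5 N and linear speed of jar_square above 0.7 m/s)).
It also fails if it takes over 96 s, if anything falls off the work surface, if the arm or the gripper's body presses on something with over 40 N, if the wrist force passes 120 N, or if a joint passes its speed limit or range.

## Working session

There is one attempt and no reset: what is moved stays moved. The work goes in short steps, Python scripts to look and compute and a tool call to move; the robot and the scene stay as the last step left them, time stands still between calls to the robot, and variables do not carry over. Pictures are saved under pics/ and viewed, at most 14 in all, crops included, and the job is handed in when it is done.

Besides the shell and the picture viewer there is one more tool, called as name(argument=value, ...) on one line, values as JSON. arm_command: Moves the arm, as the interface text tells. Its arguments: {"type":"object","properties":{"delta_rot":{"type":"array","items":{"type":"array","items":{"type":"number"}}},"delta_pos":{"type":"array","items":{"type":"array","items":{"type":"number"}}},"gripper":{"type":"array","items":{"type":"number"}},"grip_force":{"type":"number"}},"required":["delta_rot","delta_pos","gripper"]}

```bash
mkdir -p pics; ls; python3 - <<'E'
from rig import status, viewer
import cv2,numpy as np
s=status.get_obs();print(s)
np.set_printoptions(precision=4,suppress=True)
for n in("top","side"):
    c=viewer.camera(n);cv2.imwrite(f"pics/{n}0.png",cv2.resize(c["pixels"],(800,600),interpolation=cv2.INTER_CUBIC));cv2.imwrite(f"{n}0_raw.png",c["pixels"])
    print(n,c["fx"],c["fy"],c["cx"],c["cy"],c["pose"])
E
```

```text
pics
{'time': 0.0, 'q': array([-1.43346262e+00,  5.28479235e-01,  1.43390323e+00, -2.23396968e-05,
        1.18138301e+00, -1.78491650e-01]), 'joint_velocities': array([-1.06585546e-04, -2.92288416e-04, -1.37281917e-03,  1.59209198e-03,
        3.92430492e-05,  6.33601633e-05]), 'joint_torque': array([ 6.41297584e-05, -4.40043461e+01, -1.76589292e+01,  6.33578910e-02,
        5.82526345e-02, -1.65966076e-04]), 'position': array([ 0.19404292, -0.59328932,  0.19706337]), 'tool_rot': array([ 9.87556430e-01,  1.57261305e-01,  1.20288057e-05, -1.08639081e-03]), 'ft_force': array([ 1.10078416, -0.35780064,  0.39373025]), 'moment': array([0.05531045, 0.03578085, 0.02589467]), 'grip_force': 0.0, 'grip_width': 0.08720159713170693}
top 381.3145179502359 381.3145179502359 283.29430649215465 212.39814859627404 [[ 0.0269 -0.9957  0.0884  0.4754]
 [-0.9994 -0.0288 -0.0201  0.0488]
 [ 0.0226 -0.0878 -0.9959  1.0529]
 [ 0.      0.      0.      1.    ]]
side 479.9368059511985 479.9368059511985 285.3961068003166 215.6356502761623 [[-0.9927 -0.0918  0.0779  0.4514]
 [-0.1197  0.6862 -0.7175  0.7827]
 [ 0.0124 -0.7216 -0.6922  0.7763]
 [ 0.      0.      0.      1.    ]]
```

View pics/top0.png

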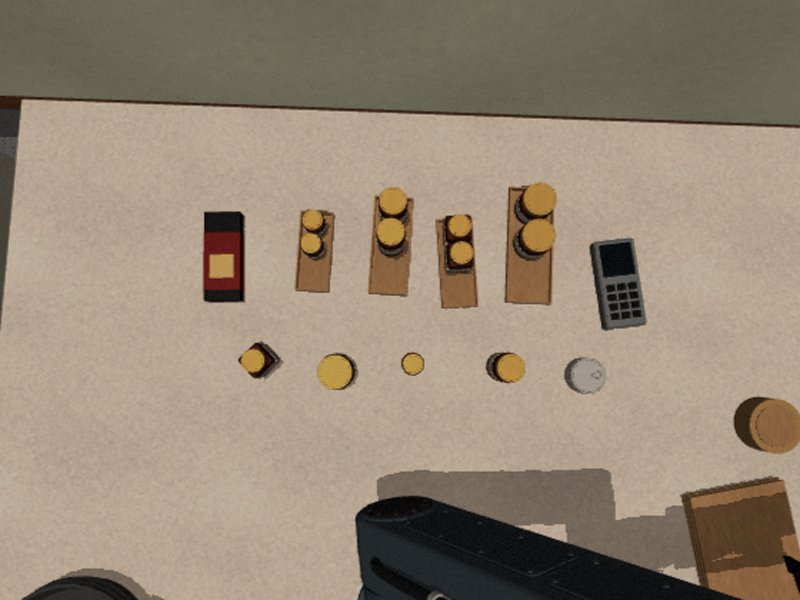

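View pics/side0.png

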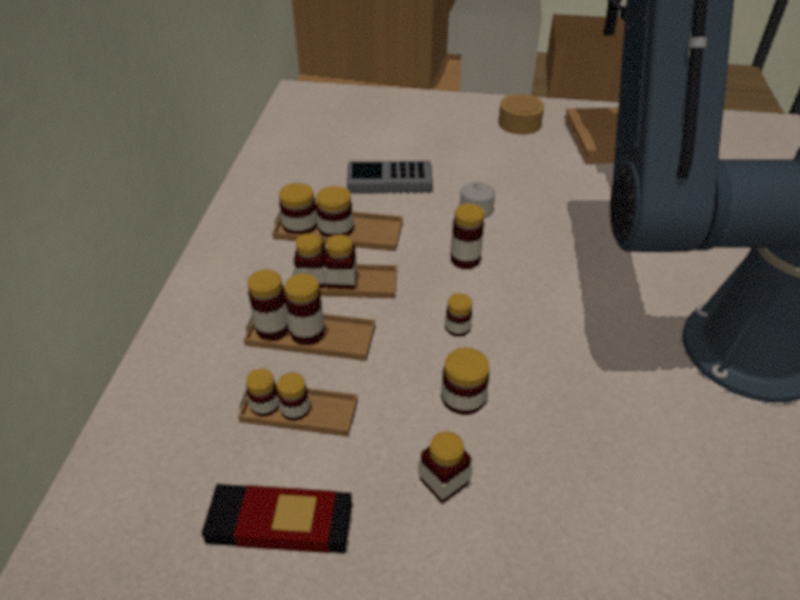

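The top view shows the tray order, left to right: small (315,250), tall (390,245), square (457,262) and wide (530,245). The loose jars are square (253,361), wide (337,371), small (413,364) and tall (509,367), with the tin at (585,376). I'll enlarge both views for precise reading.

```bash
python3 - <<'E'
import cv2
a=cv2.imread("top0_raw.png");b=cv2.imread("side0_raw.png")
cv2.imwrite("pics/c1.png",cv2.resize(a[125:275,160:400],None,fx=3.3333,fy=3.3333,interpolation=cv2.INTER_CUBIC))
cv2.imwrite("pics/c2.png",cv2.resize(b[120:355,160:360],(510,600),interpolation=cv2.INTER_CUBIC))
E
```

```text
(no output)
```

View pics/c1.png

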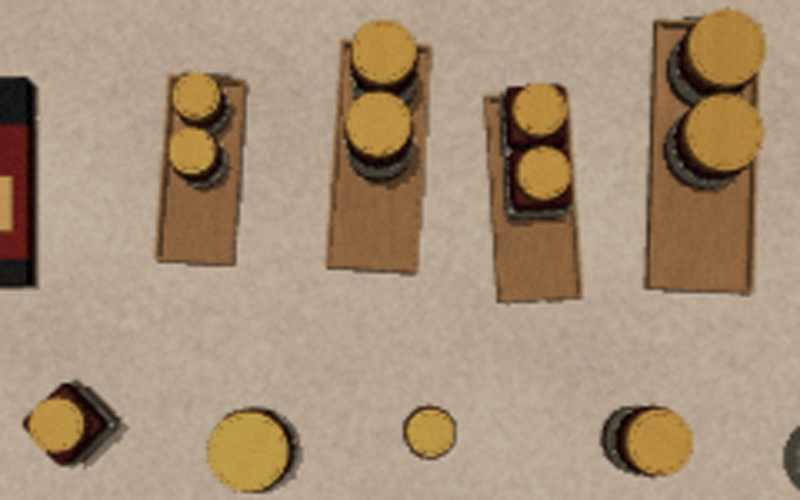

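View pics/c2.png

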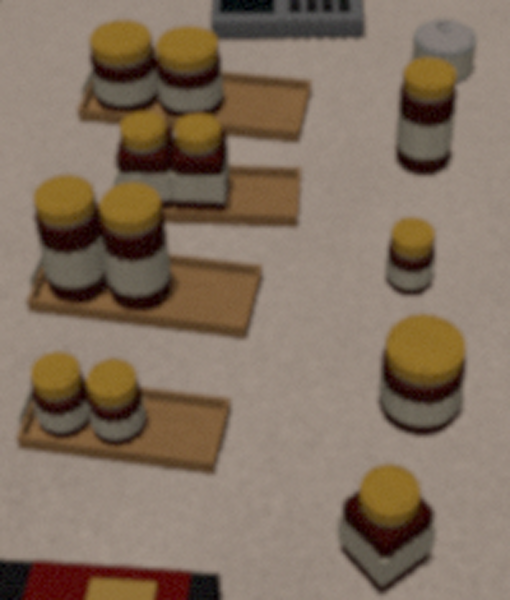

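Crop c1 lid tops: loose square (56,425), wide (250,450), small (430,432) and tall (658,441). The tray near corners are also read from it, and c2 gives the matching side-view lids. Next I triangulate.

```bash
cat > geo.py <<'E'
import numpy as np
np.set_printoptions(precision=4,suppress=True)
K={"top":(381.3145,283.294,212.398),"side":(479.9368,285.396,215.6357)}
P={"top":np.array([[.0269,-.9957,.0884,.4754],[-.9994,-.0288,-.0201,.0488],[.0226,-.0878,-.9959,1.0529]]),
"side":np.array([[-.9927,-.0918,.0779,.4514],[-.1197,.6862,-.7175,.7827],[.0124,-.7216,-.6922,.7763]])}
def ray(n,u,v):
    f,cx,cy=K[n];d=P[n][:,:3]@[(u-cx)/f,(v-cy)/f,1];return P[n][:,3],d/np.linalg.norm(d)
def tri(r1,r2):
    A=np.zeros((3,3));b=np.zeros(3)
    for o,d in(r1,r2):
        M=np.eye(3)-np.outer(d,d);A+=M;b+=M@o
    p=np.linalg.solve(A,b);return p,max(np.linalg.norm((np.eye(3)-np.outer(d,d))@(p-o)) for o,d in(r1,r2))
def onz(r,z): o,d=r;return o+d*(z-o[2])/d[2]
t=lambda p:ray("top",160+p[0]*.3,125+p[1]*.3)
s=lambda p:ray("side",160+p[0]*200/510,120+p[1]*235/600)
E
python3 - <<'E'
from geo import *
L={"sq":((56,425),(390,487),.085),"wide":((250,450),(425,345),.075),"small":((430,432),(413,234),.06),"tall":((658,441),(430,76),.105),
"Tsm2":((197,97),(58,369),.063),"Tsm1":((193,152),(113,377),.063),"Tta2":((384,52),(66,198),.108),"Tta1":((379,125),(133,204),.108),
"Tsq2":((541,109),(144,127),.088),"Tsq1":((543,173),(198,131),.088),"Twi2":((725,48),(124,43),.078),"Twi1":((723,134),(189,51),.078)}
Z={}
for k,(a,b,z) in L.items():
    p,e=tri(t(a),s(b));Z[k]=onz(t(a),z);print(k,p,"gap",round(e,4),"top@z",Z[k][:2],"side@z",onz(s(b),z)[:2])
T={"sm":((157,261),(235,265),(.051,.044)),"ta":((327,268),(416,273),(.063,.056)),"sq":((498,301),(581,297),(.057,.05)),"wi":((646,288),(751,293),(.075,.068))}
for k,(a,b,(d1,d2)) in T.items():
    A,B=onz(t(a),.015),onz(t(b),.015);m=(A+B)/2
    p1,p2=Z["T"+k+"1"],Z["T"+k+"2"];mid=(p1+p2)/2
    u=mid-m;u[2]=0;L_=np.linalg.norm(u);u/=L_
    o=mid-u*(d1+d2/2)
    print(k,"ends",A[:2],B[:2],"w",np.linalg.norm(A-B),"yaw",np.degrees(np.arctan2(u[1],u[0])),"pairyaw",np.degrees(np.arctan2(*(p2-p1)[1::-1])),"edgeyaw",np.degrees(np.arctan2(*(A-B)[1::-1]))-90,"O",o[:2],"half",L_-(d1+d2/2))
E
```

```text
sq [0.4531 0.2942 0.0835] gap 0.0006 top@z [0.4526 0.2938] side@z [0.4537 0.2953]
wide [0.4371 0.1491 0.068 ] gap 0.0001 top@z [0.4373 0.1484] side@z [0.4374 0.1554]
small [0.4544 0.0108 0.054 ] gap 0.0002 top@z [0.4543 0.011 ] side@z [0.4546 0.0172]
tall [ 0.4528 -0.1586  0.0987] gap 0.0001 top@z [ 0.4531 -0.1572] side@z [ 0.4526 -0.1499]
Tsm2 [0.7133 0.2025 0.0595] gap 0.0001 top@z [0.7124 0.2019] side@z [0.7121 0.2053]
Tsm1 [0.6697 0.204  0.0585] gap 0.0006 top@z [0.6683 0.2032] side@z [0.669  0.2075]
Tta2 [0.7426 0.0551 0.1004] gap 0.0004 top@z [0.7409 0.0551] side@z [0.7389 0.0634]
Tta1 [0.6854 0.0573 0.1025] gap 0.0004 top@z [0.6845 0.0573] side@z [0.6831 0.0633]
Tsq2 [ 0.7065 -0.0682  0.082 ] gap 0.0004 top@z [ 0.7055 -0.0675] side@z [ 0.7039 -0.0608]
Tsq1 [ 0.6569 -0.0708  0.0806] gap 0.0 top@z [ 0.6555 -0.0699] side@z [ 0.6547 -0.0617]
Twi2 [ 0.7629 -0.2159  0.0676] gap 0.0015 top@z [ 0.7615 -0.2131] side@z [ 0.7568 -0.201 ]
Twi1 [ 0.6954 -0.2155  0.0644] gap 0.0003 top@z [ 0.6926 -0.2118] side@z [ 0.6904 -0.1964]
sm ends [0.5864 0.2362] [0.585  0.1725] w 0.06373371142645694 yaw -0.9934252052567506 pairyaw -1.688982383001925 edgeyaw -1.276286507646276 O [0.6173 0.2038] half 0.03163482778365505
ta ends [0.5847 0.0972] [0.5827 0.0241] w 0.0731144921463003 yaw -1.9992310430026776 pairyaw -2.1871262140909624 edgeyaw -1.5564491959985673 O [0.6218 0.0594] half 0.03805763314064042
sq ends [ 0.5616 -0.0438] [ 0.5669 -0.112 ] w 0.06846474958453329 yaw 4.531721753533918 pairyaw 2.792375419869413 edgeyaw 4.4078371916616845 O [ 0.5988 -0.0752] half 0.034611456344380884
wi ends [ 0.5759 -0.1656] [ 0.5743 -0.2526] w 0.08702002552681314 yaw -1.2630343040107854 pairyaw -1.018136890049991 edgeyaw -1.0682091283611328 O [ 0.6181 -0.2101] half 0.04302347215714662
```

Heights agree with the text to within a few mm. I move up to a wrist viewpoint for a closer measurement.

arm_command(delta_rot=[[0,0,18.1],[0,0,18.1],[0,0,18.1],[0,0,18.1],[0,0,18.1],[0,0,18.1],[0,0,18.1],[0,0,18.1],[0,0,18.1],[0,0,18.1],[0,0,18.1],[0,0,18.1]], delta_pos=[[0.429,-0.327,-0.202],[0.429,-0.327,-0.202],[0.429,-0.327,-0.202],[0.429,-0.327,-0.202],[0.429,-0.327,-0.202],[0.429,-0.327,-0.202],[0.429,-0.327,-0.202],[0.429,-0.327,-0.202],[0.429,-0.327,-0.202],[0.429,-0.327,-0.202],[0.429,-0.327,-0.202],[0.429,-0.327,-0.202]], gripper=[-1,-1,-1,-1,-1,-1,-1,-1,-1,-1,-1,-1], grip_force=25)

```text
time: 1.1
position: [0.4604, -0.2065, 0.3739]
tool_rot: [1.0, -0.0, -0.0, -0.0]
ft_force: [0.4, 0.4, -0.3]
grip_width: 0.0872
grip_force: 0.0
```

arm_command(delta_rot=[[0,0,0],[0,0,0],[0,0,0],[0,0,0]], delta_pos=[[0.02,-0.055,-0.025],[0.02,-0.055,-0.025],[0.02,-0.055,-0.025],[0.02,-0.055,-0.025]], gripper=[-1,-1,-1,-1])

```text
time: 1.43
position: [0.4801, -0.1526, 0.3985]
tool_rot: [1.0, 0.001, 0.0, 0.0]
ft_force: [-0.8, 0.4, -0.3]
grip_width: 0.087
grip_force: 0.0
```

```bash
cat > wr.py <<'E'
from rig import status, viewer
import cv2,numpy as np,pickle
from scipy.spatial.transform import Rotation as R
np.set_printoptions(precision=4,suppress=True)
def shot(name):
    o=status.get_obs();c=viewer.camera("wrist")
    W=np.eye(4);W[:3,:3]=R.from_quat(o["tool_rot"]).as_matrix();W[:3,3]=o["position"]
    d=dict(px=c["pixels"],K=(c["fx"],c["fy"],c["cx"],c["cy"]),T=W@c["mount"]);pickle.dump(d,open(name+".pkl","wb"))
    cv2.imwrite(f"pics/{name}.png",cv2.resize(c["pixels"],(800,600),interpolation=cv2.INTER_CUBIC))
    print(o["time"],o["position"],c["mount"],d["K"]);return d
def ray(d,u,v):
    fx,fy,cx,cy=d["K"];r=d["T"][:3,:3]@[(u-cx)/fx,(v-cy)/fy,1];return d["T"][:3,3],r/np.linalg.norm(r)
E
python3 -c "
from wr import *
shot('w1')"
```

```text
1.4333 [ 0.4801 -0.1526  0.3985] [[-0.0004 -0.9695 -0.2452  0.0666]
 [ 1.     -0.0004  0.0003  0.0015]
 [-0.0004 -0.2452  0.9695 -0.1863]
 [ 0.      0.      0.      1.    ]] (363.1798598319321, 363.1798598319321, 281.9445381569384, 205.95102337249293)
```

View pics/w1.png

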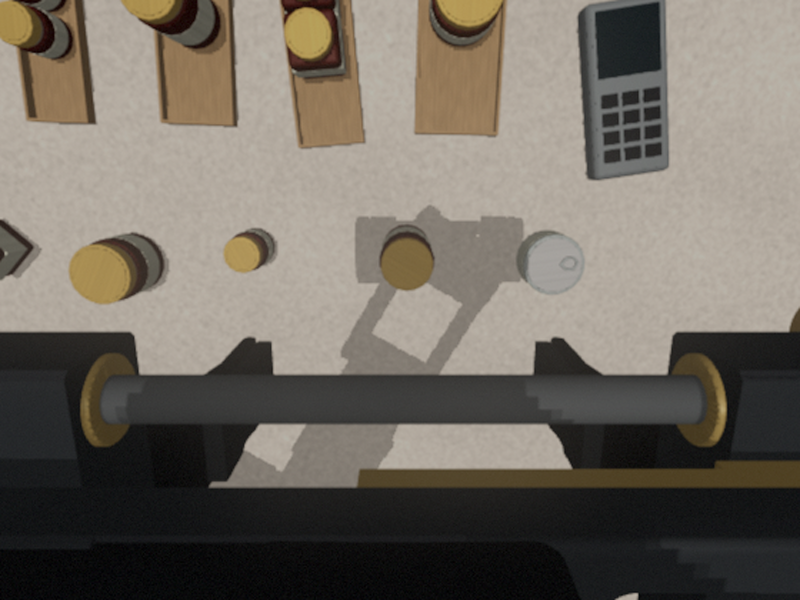

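w1 shows the lids: wide (104,271), small (245,253), tall (407,262). It also shows all four tray near ends, e.g. tall (161,122)-(236,125) and wide (416,133)-(498,135). A second wrist view further left follows.

arm_command(delta_rot=[[0,0,0],[0,0,0],[0,0,0],[0,0,0],[0,0,0],[0,0,0],[0,0,0],[0,0,0],[0,0,0]], delta_pos=[[0,-0.26,0],[0,-0.26,0],[0,-0.26,0],[0,-0.26,0],[0,-0.26,0],[0,-0.26,0],[0,-0.26,0],[0,-0.26,0],[0,-0.26,0]], gripper=[-1,-1,-1,-1,-1,-1,-1,-1,-1])

```text
time: 2.23
position: [0.4799, 0.1051, 0.3975]
tool_rot: [1.0, -0.0, -0.001, 0.001]
ft_force: [0.5, -0.1, -0.4]
grip_width: 0.0872
grip_force: 0.0
```

```bash
python3 -c "
from wr import *
shot('w2')"
```

```text
2.2333 [0.4799 0.1051 0.3975] [[-0.0004 -0.9695 -0.2452  0.0666]
 [ 1.     -0.0004  0.0003  0.0015]
 [-0.0004 -0.2452  0.9695 -0.1863]
 [ 0.      0.      0.      1.    ]] (363.1798598319321, 363.1798598319321, 281.9445381569384, 205.95102337249293)
```

View pics/w2.png

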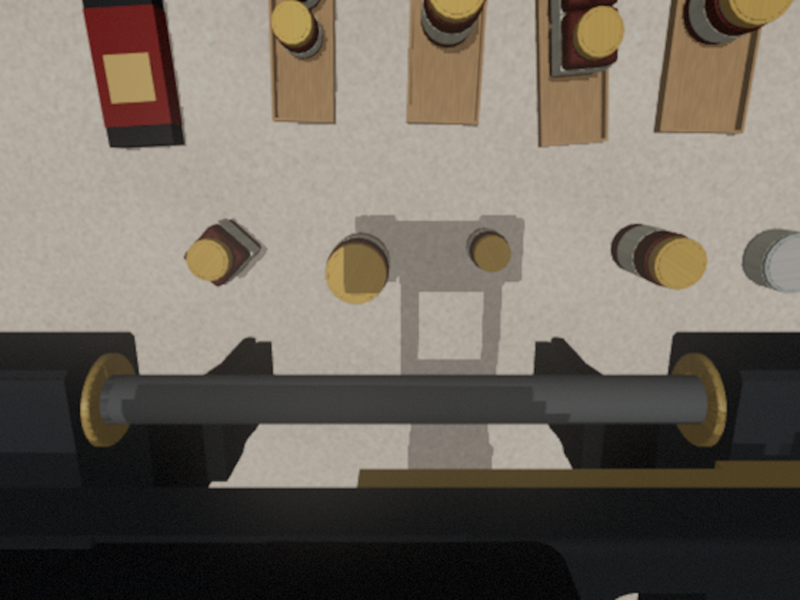

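w2 lids: square (209,261), wide (357,270), small (490,252), tall (679,263). Tray ends: small (273,120)-(335,123), tall (407,121)-(478,124), square (540,146)-(607,141), wide (656,131)-(743,133). I compute from these and crop the square jar for its yaw.

```bash
cat > m.py <<'E'
from wr import *
from geo import tri,onz
d1,d2=[pickle.load(open(n+".pkl","rb")) for n in("w1","w2")]
r=lambda d,p:ray(d,p[0]*.7,p[1]*.7)
E
python3 - <<'E'
from m import *
for k,a,b,z in(("wide",(104,271),(357,270),.075),("small",(245,253),(490,252),.06),("tall",(407,263),(679,263),.105),("Tsm1",(18,25),(293,22),.063),("Tsq1",(310,35),(599,32),.088)):
    p,e=tri(r(d1,a),r(d2,b));print(k,p,round(e,4),onz(r(d1,a),z)[:2],onz(r(d2,b),z)[:2])
print("sq",onz(r(d2,(209,261)),.085))
for k,q,i,fw in(("sm",[(27,121),(94,124),(273,120),(335,123)],.029,0),("ta",[(161,122),(236,125),(407,121),(478,124)],.035,0),("sq",[(300,147),(364,142),(540,146),(607,141)],.032,0),("wi",[(416,133),(498,135),(656,131),(743,133)],.041,0)):
    for s,d in((0,d1),(2,d2)):
        A,B=[onz(r(d,p),.015) for p in q[s:s+2]];m=(A+B)/2;v=A-B;yaw=np.arctan2(v[1],v[0])-np.pi/2;L=i+.0025
        print(k,"mid",m[:2],"w",np.linalg.norm(v),"yaw",np.degrees(yaw),"O",m[0]+L*np.cos(yaw),m[1]+L*np.sin(yaw))
    print("  tri",[tri(r(d1,q[j]),r(d2,q[j+2]))[0] for j in(0,1)])
c=d2["px"][145:205,120:195];cv2.imwrite("pics/c3.png",cv2.resize(c,None,fx=8,fy=8,interpolation=cv2.INTER_CUBIC))
E
```

```text
wide [0.44   0.1495 0.0664] 0.0005 [0.4412 0.1446] [0.4422 0.1488]
small [0.4549 0.0113 0.0448] 0.0003 [0.4572 0.0067] [0.4577 0.0139]
tall [ 0.4544 -0.1586  0.1006] 0.0005 [ 0.4557 -0.1586] [ 0.4547 -0.1563]
Tsm1 [0.6718 0.2046 0.0541] 0.0011 [0.6686 0.1985] [0.6708 0.203 ]
Tsq1 [ 0.6579 -0.0715  0.0799] 0.0007 [ 0.6554 -0.0728] [ 0.6568 -0.0687]
sq [0.4534 0.292  0.085 ]
sm mid [0.587  0.2031] w 0.06952141858478308 yaw -2.320436875853377 O 0.6184697091755034 0.2018449433172471
sm mid [0.5878 0.2057] w 0.06453429928918974 yaw -2.6870856678410897 O 0.6193028154811225 0.20420791750366435
  tri [array([0.5889, 0.2379, 0.0149]), array([0.5867, 0.1748, 0.0036])]
ta mid [0.5863 0.0591] w 0.07814228794656991 yaw -2.051750230744419 O 0.6238251291817823 0.057769818250381445
ta mid [0.5867 0.0613] w 0.07420154259658154 yaw -2.346003386067282 O 0.6241998246693035 0.05973995732798708
  tri [array([0.588 , 0.0983, 0.0146]), array([0.5857, 0.0229, 0.0057])]
sq mid [ 0.5656 -0.0797] w 0.06791575312089268 yaw 4.421095312359002 O 0.5999690498640203 -0.07705168473227127
sq mid [ 0.5656 -0.0771] w 0.0704165284117488 yaw 4.073753415908153 O 0.5999724197423195 -0.07465426174621005
  tri [array([ 0.5633, -0.0442,  0.0063]), array([ 0.5682, -0.1134,  0.012 ])]
wi mid [ 0.5765 -0.2115] w 0.08626830366782272 yaw -1.198490376541083 O 0.6199861546429105 -0.21236574281237158
wi mid [ 0.577  -0.2085] w 0.09163526456136804 yaw -1.3006157181145006 O 0.6205257714005061 -0.2094405651626194
  tri [array([ 0.5784, -0.1687,  0.0022]), array([ 0.5758, -0.2547,  0.0143])]
```

View pics/c3.png

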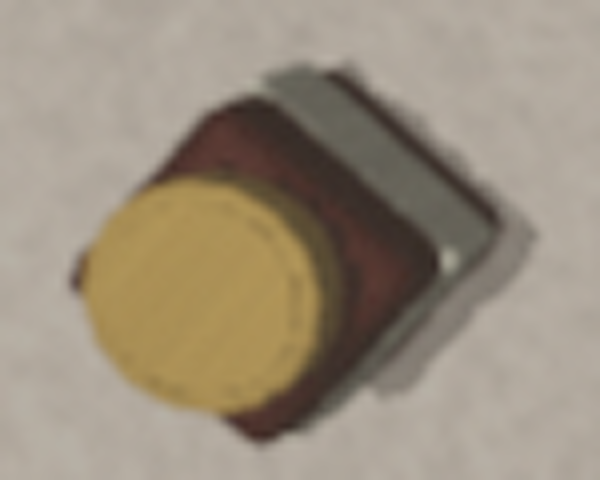

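```bash
python3 - <<'E'
from m import *
q=[onz(ray(d2,120+x/8,145+y/8),.071) for x,y in((248,97),(438,258),(262,440),(78,285))]
for i in range(4):
    v=q[(i+1)%4]-q[i];print(np.linalg.norm(v),np.degrees(np.arctan2(v[1],v[0]))%90)
print(np.mean(q,0))
E
```

```text
0.042463504214870114 47.4851134289992
0.0478509479619129 44.13914308622853
0.0416465563015602 46.77953491288619
0.047297683760555286 45.09469906466237
[0.4563 0.2885 0.071 ]
```

arm_command(delta_rot=[[0,0,0],[0,0,0],[0,0,0],[0,0,0],[0,0,0],[0,0,0],[0,0,0],[0,0,0],[0,0,0],[0,0,0],[0,0,0],[0,0,0]], delta_pos=[[-0.039,-0.043,0.265],[-0.039,-0.043,0.265],[-0.039,-0.043,0.265],[-0.039,-0.043,0.265],[-0.039,-0.043,0.265],[-0.039,-0.043,0.265],[-0.039,-0.043,0.265],[-0.039,-0.043,0.265],[-0.039,-0.043,0.29],[-0.039,-0.043,0.315],[-0.039,-0.043,0.34],[-0.039,-0.043,0.364]], gripper=[-1,-1,-1,-1,-1,-1,-1,-1,-1,-1,-1,-1])

```text
time: 3.28
position: [0.4441, 0.1477, 0.0349]
tool_rot: [1.0, -0.001, 0.002, 0.0]
ft_force: [-0.8, -0.2, -1.9]
grip_width: 0.087
grip_force: 0.0
```

arm_command(delta_rot=[[0,0,0],[0,0,0],[0,0,0],[0,0,0],[0,0,0],[0,0,0],[0,0,0],[0,0,0]], delta_pos=[[0,0,0],[0,0,0],[0,0,0],[0,0,0],[0,0,0],[0,0,0],[0,0,0],[0,0,0]], gripper=[-1,1,1,1,1,1,1,1], grip_force=30)

```text
time: 3.95
position: [0.4423, 0.1497, 0.0358]
tool_rot: [1.0, -0.0, 0.002, -0.0]
ft_force: [-0.1, -0.2, 6.9]
grip_width: 0.0612
grip_force: 30.0
```

Width reads 61 mm rather than 66, so I lift slightly and check how it is held.

arm_command(delta_rot=[[0,0,0],[0,0,0],[0,0,0],[0,0,0],[0,0,0]], delta_pos=[[0,0,-0.005],[0,0,-0.01],[0,0,-0.015],[0,0,-0.015],[0,0,-0.015]], gripper=[1,1,1,1,1])

```text
time: 4.37
position: [0.4411, 0.1494, 0.0497]
tool_rot: [1.0, 0.0, 0.0, 0.0]
ft_force: [-1.0, 0.4, -2.9]
grip_width: 0.0615
grip_force: 30.0
```

```bash
python3 - <<'E'
from wr import *
shot("w3")
c=viewer.camera("side");cv2.imwrite("pics/s3.png",np.hstack([cv2.resize(c["pixels"][200:320,260:400],(700,600),interpolation=cv2.INTER_CUBIC)]))
print(status.get_obs()["ft_force"])
E
```

```text
4.3667 [0.4411 0.1494 0.0497] [[-0.0004 -0.9695 -0.2452  0.0666]
 [ 1.     -0.0004  0.0003  0.0015]
 [-0.0004 -0.2452  0.9695 -0.1863]
 [ 0.      0.      0.      1.    ]] (363.1798598319321, 363.1798598319321, 281.9445381569384, 205.95102337249293)
[-0.6084  0.4595 -3.7638]
```

View pics/s3.png

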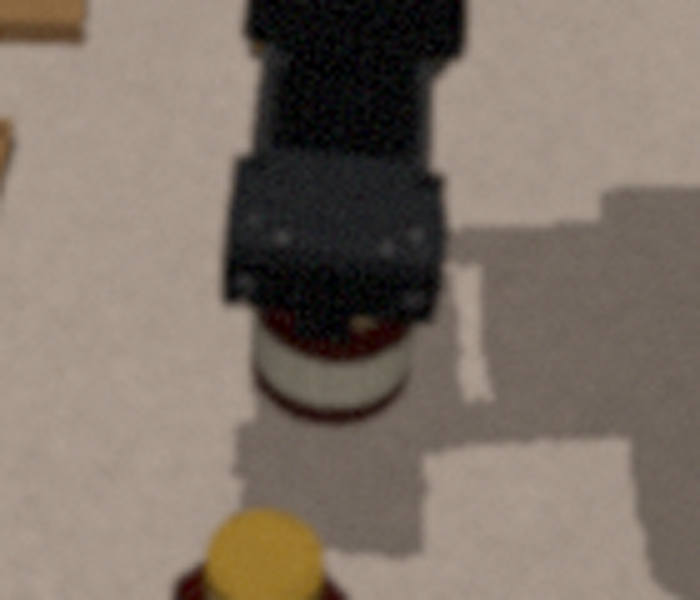

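The jar is held upright (side crop: lower body vertical at (330,370)), at about 0.35 kg. I carry it to the wide tray.

arm_command(delta_rot=[[0,0,0],[0,0,0],[0,0,1.2],[0,0,1.2],[0,0,1.2],[0,0,1.2],[0,0,1.2],[0,0,1.2],[0,0,1.2],[0,0,1.2],[0,0,1.2],[0,0,1.2]], delta_pos=[[0,0,-0.035],[0,0,-0.07],[0.012,0.025,-0.076],[0.03,0.06,-0.076],[0.048,0.096,-0.076],[0.066,0.132,-0.076],[0.084,0.168,-0.076],[0.102,0.204,-0.076],[0.12,0.24,-0.076],[0.138,0.276,-0.076],[0.156,0.312,-0.076],[0.168,0.34,-0.076]], gripper=[1,1,1,1,1,1,1,1,1,1,1,1])

```text
time: 5.47
position: [0.6101, -0.194, 0.1246]
tool_rot: [1.0, -0.011, 0.0, 0.0]
ft_force: [1.2, -0.3, -3.0]
grip_width: 0.0614
grip_force: 30.0
```

arm_command(delta_rot=[[0,0,0],[0,0,0],[0,0,0],[0,0,0]], delta_pos=[[0.01,0.02,0],[0.01,0.02,0],[0.01,0.02,0],[0.01,0.02,0]], gripper=[1,1,1,1])

```text
time: 5.8
position: [0.617, -0.2097, 0.1242]
tool_rot: [1.0, -0.011, -0.002, -0.001]
ft_force: [-0.3, -0.6, -3.1]
grip_width: 0.0611
grip_force: 30.0
```

arm_command(delta_rot=[[0,0,0],[0,0,0],[0,0,0],[0,0,0],[0,0,0],[0,0,0],[0,0,0],[0,0,0]], delta_pos=[[0.002,0,0.02],[0.002,0,0.04],[0.002,0,0.06],[0.002,0,0.07],[0.002,0,0.076],[0.002,0,0.08],[0.002,0,0.08],[0.002,0,0.08]], gripper=[1,1,1,1,1,1,1,1])

```text
time: 6.47
position: [0.6207, -0.2105, 0.0459]
tool_rot: [1.0, -0.01, 0.0, 0.0]
ft_force: [0.4, 0.8, -3.9]
grip_width: 0.0613
grip_force: 30.0
```

```bash
python3 - <<'E'
from wr import *
shot("w4")
E
```

```text
6.4667 [ 0.6207 -0.2105  0.0459] [[-0.0004 -0.9695 -0.2452  0.0667]
 [ 1.     -0.0004  0.0003  0.0015]
 [-0.0004 -0.2452  0.9695 -0.1863]
 [ 0.      0.      0.      1.    ]] (363.1798598319321, 363.1798598319321, 281.9445381569384, 205.95102337249293)
```

View pics/w4.png

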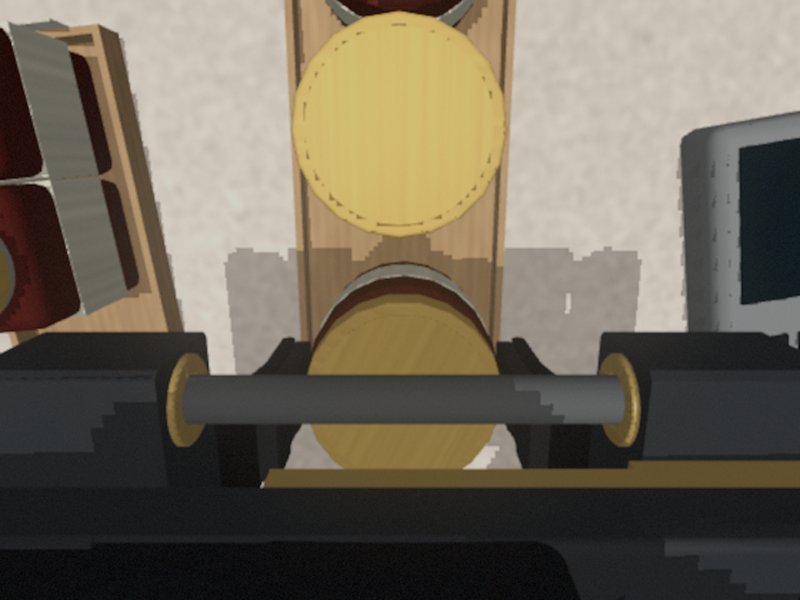

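w4 shows the held lid centred at x≈403 against the fixed jar at 399, between the tray walls at 300 and 500. I check the along-row spacing.

```bash
python3 - <<'E'
from wr import *
from geo import onz
d=pickle.load(open("w4.pkl","rb"));r=lambda x,y:ray(d,x*.7,y*.7)
a=onz(r(399,12),.078);b=onz(r(399,236),.078);print("fixed",a,b,(a+b)/2)
for z in(.083,.085,.088):
    h=onz(r(403,293),z);l=onz(r(309,375),z);rr=onz(r(498,375),z);print(z,h-[.031,0,0],l,rr)
E
```

```text
fixed [ 0.7268 -0.2132  0.078 ] [ 0.6663 -0.2118  0.078 ] [ 0.6966 -0.2125  0.078 ]
0.083 [ 0.619  -0.2127  0.083 ] [ 0.6245 -0.1831  0.083 ] [ 0.6233 -0.2415  0.083 ]
0.085 [ 0.6195 -0.2127  0.085 ] [ 0.6253 -0.1835  0.085 ] [ 0.6241 -0.2411  0.085 ]
0.088 [ 0.6202 -0.2127  0.088 ] [ 0.6266 -0.1841  0.088 ] [ 0.6254 -0.2405  0.088 ]
```

arm_command(delta_rot=[[0,0,0],[0,0,0],[0,0,0],[0,0,0],[0,0,0]], delta_pos=[[0.001,0,0.002],[0.001,0,0.004],[0.001,0,0.006],[0.001,0,0.007],[0.001,0,0.007]], gripper=[1,1,1,1,1])

```text
time: 6.93
position: [0.6209, -0.2111, 0.0399]
tool_rot: [1.0, -0.01, -0.001, 0.0]
ft_force: [-2.5, 0.2, 6.7]
grip_width: 0.0612
grip_force: 30.0
```

arm_command(delta_rot=[[0,0,0],[0,0,0],[0,0,0],[0,0,0],[0,0,0],[0,0,0],[0,0,0],[0,0,0],[0,0,0],[0,0,0],[0,0,0]], delta_pos=[[0,0,0],[0,0,0],[0,0,0],[0,0,0],[0,0,-0.01],[0,0,-0.03],[0,0,-0.06],[0,0,-0.1],[0,0,-0.14],[0,0,-0.18],[0,0,-0.18]], gripper=[-0.6,-0.8,-1,-1,-1,-1,-1,-1,-1,-1,-1])

```text
time: 7.85
position: [0.627, -0.2135, 0.2292]
tool_rot: [1.0, -0.01, 0.009, 0.004]
ft_force: [1.7, 0.1, 1.0]
grip_width: 0.0873
grip_force: 0.0
```

arm_command(delta_rot=[[0,0,0],[0,0,0],[0,0,0],[0,0,0],[0,0,0],[0,0,0],[0,0,0],[0,0,0],[0,0,0],[0,0,0],[0,0,0]], delta_pos=[[-0.035,-0.01,0.02],[-0.075,-0.02,0.04],[-0.115,-0.034,0.06],[-0.15,-0.045,0.075],[-0.167,-0.0495,0.08],[-0.167,-0.0495,0.08],[-0.167,-0.0495,0.1],[-0.167,-0.0495,0.12],[-0.167,-0.0495,0.14],[-0.167,-0.0495,0.155],[-0.167,-0.0495,0.155]], gripper=[-1,-1,-1,-1,-1,-1,-1,-1,-1,-1,-1])

```text
time: 8.77
position: [0.4551, -0.1576, 0.0616]
tool_rot: [1.0, -0.011, -0.001, -0.001]
ft_force: [-1.3, -0.2, -0.2]
grip_width: 0.0869
grip_force: 0.0
```

Position matches well, so I lower 4 mm and grip.

arm_command(delta_rot=[[0,0,0],[0,0,0],[0,0,0],[0,0,0],[0,0,0],[0,0,0],[0,0,0],[0,0,0],[0,0,0]], delta_pos=[[0,0,0.004],[0,0,0.004],[0,0,0.004],[0,0,0.004],[0,0,0.004],[0,0,0.004],[0,0,0.004],[0,0,0.004],[0,0,0.004]], gripper=[-1,1,1,1,1,1,1,1,1])

```text
time: 9.52
position: [0.4557, -0.1577, 0.0597]
tool_rot: [1.0, -0.011, 0.0, -0.0]
ft_force: [-0.9, 1.6, 4.4]
grip_width: 0.0521
grip_force: 30.0
```

arm_command(delta_rot=[[0,0,0],[0,0,0],[0,0,0.8],[0,0,0.8],[0,0,0.8],[0,0,0.8],[0,0,0.8],[0,0,0.8],[0,0,0.8],[0,0,0.8],[0,0,0.8],[0,0,0.8]], delta_pos=[[0,0,-0.03],[0,0,-0.06],[0.015,-0.02,-0.07],[0.035,-0.048,-0.07],[0.06,-0.08,-0.07],[0.085,-0.114,-0.07],[0.11,-0.148,-0.07],[0.13,-0.176,-0.07],[0.148,-0.2,-0.07],[0.158,-0.213,-0.07],[0.1634,-0.22,-0.07],[0.1634,-0.22,-0.07]], gripper=[1,1,1,1,1,1,1,1,1,1,1,1])

```text
time: 10.52
position: [0.6239, 0.0601, 0.1284]
tool_rot: [1.0, -0.016, -0.0, -0.0]
ft_force: [-0.3, 0.5, -3.6]
grip_width: 0.052
grip_force: 30.0
```

arm_command(delta_rot=[[0,0,0],[0,0,0],[0,0,0],[0,0,0],[0,0,0],[0,0,0]], delta_pos=[[0,0,0],[0,0,0.02],[0,0,0.04],[0,0,0.05],[0,0,0.057],[0,0,0.057]], gripper=[1,1,1,1,1,1])

```text
time: 11.02
position: [0.6218, 0.0577, 0.0708]
tool_rot: [1.0, -0.018, -0.002, -0.0]
ft_force: [-0.4, 0.2, -3.9]
grip_width: 0.0522
grip_force: 30.0
```

```bash
python3 - <<'E'
from wr import *
shot("w5")
E
```

```text
11.0167 [0.6218 0.0577 0.0708] [[-0.0004 -0.9695 -0.2452  0.0667]
 [ 1.     -0.0005  0.0003  0.0015]
 [-0.0004 -0.2452  0.9695 -0.1863]
 [ 0.      0.      0.      1.    ]] (363.1798598319321, 363.1798598319321, 281.9445381569384, 205.95102337249293)
```

View pics/w5.png

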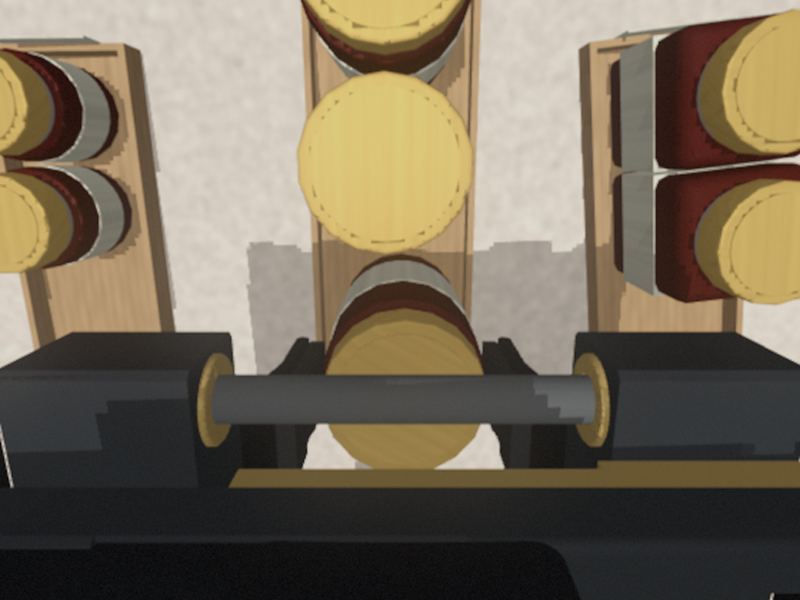

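w5: fixed lid spans x 299–471, y 72–250; held lid spans x 327–483 with its front edge at y≈308.

```bash
python3 - <<'E'
from wr import *
from geo import onz
d=pickle.load(open("w5.pkl","rb"));r=lambda x,y:ray(d,x*.7,y*.7)
a=onz(r(385,72),.108);b=onz(r(385,250),.108);f=(a+b)/2;print("fixed",f,a[0]-b[0]);y=np.radians(-2)
print("target",f-.063*np.array([np.cos(y),np.sin(y),0]))
print("walls",onz(r(312,300),.015),onz(r(474,300),.015))
h=onz(r(405,308),.116);print("held",h-[.025,0,0],onz(r(327,385),.116)[1],onz(r(483,385),.116)[1])
E
```

```text
fixed [0.6883 0.0586 0.108 ] 0.04792895213274584
target [0.6253 0.0608 0.108 ]
walls [0.6257 0.0998 0.015 ] [0.6228 0.0216 0.015 ]
held [0.6239 0.0545 0.116 ] 0.07820498931201475 0.032458486795703345
```

arm_command(delta_rot=[[0,0,0],[0,0,0],[0,0,0],[0,0,0],[0,0,0],[0,0,0],[0,0,0]], delta_pos=[[0.002,-0.004,0],[0.002,-0.004,0.002],[0.002,-0.004,0.004],[0.002,-0.004,0.006],[0.002,-0.004,0.008],[0.002,-0.004,0.009],[0.002,-0.004,0.009]], gripper=[1,1,1,1,1,1,1])

```text
time: 11.65
position: [0.6254, 0.0626, 0.0631]
tool_rot: [1.0, -0.017, -0.0, -0.0]
ft_force: [0.3, 0.8, -2.2]
grip_width: 0.0524
grip_force: 30.0
```

arm_command(delta_rot=[[0,0,0],[0,0,0],[0,0,0],[0,0,0]], delta_pos=[[0,0.001,0.001],[0,0.001,0.002],[0,0.001,0.002],[0,0.001,0.002]], gripper=[1,1,1,1])

```text
time: 11.98
position: [0.6265, 0.0622, 0.0628]
tool_rot: [1.0, -0.018, 0.001, -0.0]
ft_force: [-1.0, 2.2, 6.1]
grip_width: 0.0522
grip_force: 30.0
```

arm_command(delta_rot=[[0,0,0],[0,0,0],[0,0,0],[0,0,0],[0,0,0],[0,0,0],[0,0,0],[0,0,0],[0,0,0],[0,0,0],[0,0,0],[0,0,0]], delta_pos=[[0,0,0],[0,0,0],[0,0,0],[0,0,0],[0,0,-0.01],[0,0,-0.03],[0,0,-0.06],[0,0,-0.09],[0,0,-0.12],[0,0,-0.14],[0,0,-0.15],[0,0,-0.15]], gripper=[-0.6,-0.8,-1,-1,-1,-1,-1,-1,-1,-1,-1,-1])

```text
time: 12.98
position: [0.6276, 0.0613, 0.2147]
tool_rot: [1.0, -0.018, 0.003, 0.0]
ft_force: [0.3, -0.3, -0.1]
grip_width: 0.0871
grip_force: 0.0
```

arm_command(delta_rot=[[0,0,0],[0,0,0],[0,0,0],[0,0,0],[0,0,0],[0,0,0],[0,0,0],[0,0,0],[0,0,0],[0,0,0],[0,0,0],[0,0,0]], delta_pos=[[-0.035,0.012,0.02],[-0.075,0.025,0.04],[-0.115,0.038,0.06],[-0.15,0.05,0.08],[-0.168,0.057,0.1],[-0.168,0.057,0.12],[-0.168,0.057,0.13],[-0.168,0.057,0.15],[-0.168,0.057,0.165],[-0.168,0.057,0.18],[-0.168,0.057,0.188],[-0.168,0.057,0.188]], gripper=[-1,-1,-1,-1,-1,-1,-1,-1,-1,-1,-1,-1])

```text
time: 13.98
position: [0.4535, 0.0109, 0.0212]
tool_rot: [1.0, -0.018, -0.003, -0.001]
ft_force: [-0.3, 0.4, -0.2]
grip_width: 0.087
grip_force: 0.0
```

arm_command(delta_rot=[[0,0,0],[0,0,0],[0,0,0],[0,0,0],[0,0,0],[0,0,0],[0,0,0],[0,0,0],[0,0,0],[0,0,0]], delta_pos=[[0.001,0,0.001],[0.001,0,0.001],[0.001,0,0.001],[0.001,0,0.001],[0.001,0,0.001],[0.001,0,0.001],[0.001,0,0.001],[0.001,0,0.001],[0.001,0,0.001],[0.001,0,0.001]], gripper=[1,1,1,1,1,1,1,1,1,1])

```text
time: 14.82
position: [0.4569, 0.0105, 0.0225]
tool_rot: [1.0, -0.018, 0.0, -0.0]
ft_force: [-0.3, 1.1, 2.0]
grip_width: 0.0374
grip_force: 30.0
```

arm_command(delta_rot=[[0,0,0],[0,0,0],[0,0,0],[0,0,0],[0,0,0],[0,0,0],[0,0,0],[0,0,0],[0,0,0],[0,0,0],[0,0,0],[0,0,0]], delta_pos=[[0,0,-0.03],[0,0,-0.05],[0.015,-0.02,-0.05],[0.035,-0.045,-0.05],[0.06,-0.076,-0.05],[0.085,-0.108,-0.05],[0.11,-0.14,-0.05],[0.13,-0.166,-0.05],[0.145,-0.185,-0.05],[0.155,-0.1985,-0.05],[0.155,-0.1985,-0.05],[0.155,-0.1985,-0.03]], gripper=[1,1,1,1,1,1,1,1,1,1,1,1])

```text
time: 15.82
position: [0.6217, 0.2046, 0.0552]
tool_rot: [1.0, -0.017, 0.004, -0.0]
ft_force: [0.9, -0.6, -0.3]
grip_width: 0.0374
grip_force: 30.0
```

arm_command(delta_rot=[[0,0,0],[0,0,0],[0,0,0],[0,0,0]], delta_pos=[[0,0,0.01],[0,0,0.016],[0,0,0.017],[0,0,0.017]], gripper=[1,1,1,1])

```text
time: 16.15
position: [0.6178, 0.2026, 0.0347]
tool_rot: [1.0, -0.018, -0.001, 0.0]
ft_force: [0.0, -0.1, -1.6]
grip_width: 0.0373
grip_force: 30.0
```

```bash
python3 - <<'E'
from wr import *
shot("w6")
E
```

```text
16.15 [0.6178 0.2026 0.0347] [[-0.0004 -0.9695 -0.2452  0.0667]
 [ 1.     -0.0005  0.0003  0.0015]
 [-0.0004 -0.2452  0.9695 -0.1863]
 [ 0.      0.      0.      1.    ]] (363.1798598319321, 363.1798598319321, 281.9445381569384, 205.95102337249293)
```

View pics/w6.png

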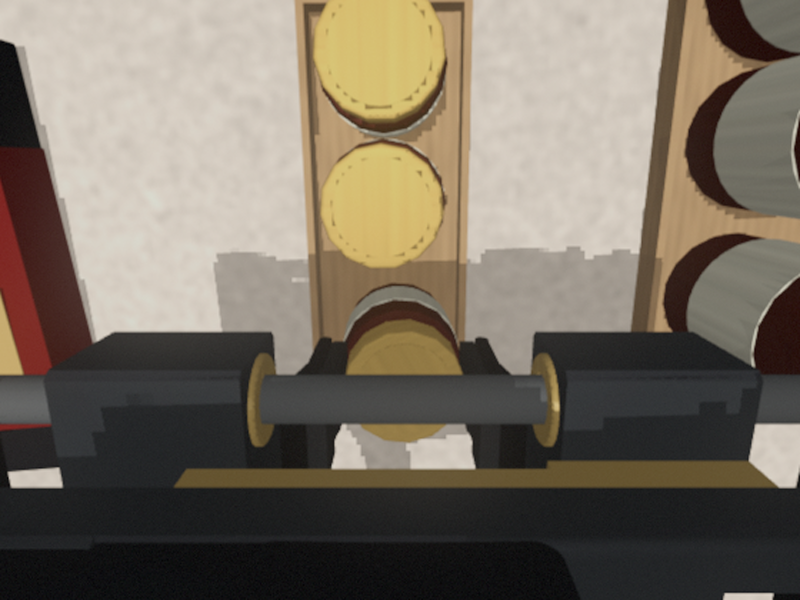

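w6: fixed lid is at (382,204); held lid spans x 347–460, y 320–442; the tray walls at y≈290 are at x≈312 and 466.

```bash
python3 - <<'E'
from wr import *
from geo import onz
d=pickle.load(open("w6.pkl","rb"));r=lambda x,y:ray(d,x*.7,y*.7)
f=onz(r(382,204),.063);y=np.radians(-2)
print("target",f-.051*np.array([np.cos(y),np.sin(y),0]))
print("walls",onz(r(312,290),.015),onz(r(466,290),.015))
print("held",onz(r(404,381),.0725))
E
```

```text
target [0.6217 0.2071 0.063 ]
walls [0.6354 0.2375 0.015 ] [0.6331 0.1746 0.015 ]
held [0.6193 0.2007 0.0725]
```

arm_command(delta_rot=[[0,0,0],[0,0,0],[0,0,0],[0,0,0],[0,0,0],[0,0,0],[0,0,0],[0,0,0]], delta_pos=[[0.002,-0.004,0],[0.002,-0.004,0.002],[0.002,-0.004,0.004],[0.002,-0.004,0.006],[0.002,-0.004,0.008],[0.002,-0.004,0.01],[0.002,-0.004,0.011],[0.002,-0.004,0.011]], gripper=[1,1,1,1,1,1,1,1])

```text
time: 16.87
position: [0.6213, 0.2074, 0.0255]
tool_rot: [1.0, -0.017, 0.001, -0.0]
ft_force: [-0.1, -0.1, 4.1]
grip_width: 0.0371
grip_force: 30.0
```

Contact confirmed. Release and rise.

arm_command(delta_rot=[[0,0,0],[0,0,0],[0,0,0],[0,0,0],[0,0,0],[0,0,0],[0,0,0],[0,0,0],[0,0,0],[0,0,0],[0,0,0],[0,0,0]], delta_pos=[[0,0,0],[0,0,0],[0,0,0],[0,0,0],[0,0,-0.01],[0,0,-0.03],[0,0,-0.06],[0,0,-0.1],[0,0,-0.14],[0,0,-0.17],[0,0,-0.18],[0,0,-0.18]], gripper=[-0.3,-0.5,-0.7,-0.7,-0.7,-1,-1,-1,-1,-1,-1,-1])

```text
time: 17.87
position: [0.6232, 0.2078, 0.2089]
tool_rot: [1.0, -0.017, 0.004, -0.001]
ft_force: [0.5, 0.0, -0.8]
grip_width: 0.087
grip_force: 0.0
```

arm_command(delta_rot=[[0,0,-7],[0,0,-14],[0,0,-21],[0,0,-28],[0,0,-35],[0,0,-42],[0,0,-48],[0,0,-48],[0,0,-48],[0,0,-48],[0,0,-48],[0,0,-48]], delta_pos=[[-0.03,-0.012,0.01],[-0.06,-0.026,0.02],[-0.09,-0.04,0.03],[-0.12,-0.054,0.04],[-0.15,-0.068,0.05],[-0.1708,-0.0786,0.06],[-0.1708,-0.0786,0.07],[-0.1708,-0.0786,0.09],[-0.1708,-0.0786,0.115],[-0.1708,-0.0786,0.14],[-0.1708,-0.0786,0.16],[-0.1708,-0.0786,0.165]], gripper=[-1,-1,-1,-1,-1,-1,-1,-1,-1,-1,-1,-1])

```text
time: 18.87
position: [0.4485, 0.2901, 0.0348]
tool_rot: [0.921, 0.391, -0.005, -0.0]
ft_force: [0.4, -0.3, -0.6]
grip_width: 0.0869
grip_force: 0.0
```

arm_command(delta_rot=[[0,0,0],[0,0,0],[0,0,0],[0,0,0],[0,0,0],[0,0,0],[0,0,0],[0,0,0],[0,0,0],[0,0,0]], delta_pos=[[0,0,0],[0,0,0],[0,0,0],[0,0,0],[0,0,0],[0,0,0],[0,0,0],[0,0,0],[0,0,0],[0,0,0]], gripper=[-1,1,1,1,1,1,1,1,1,1])

```text
time: 19.7
position: [0.4528, 0.2921, 0.0398]
tool_rot: [0.921, 0.391, 0.0, -0.0]
ft_force: [-1.1, 0.5, 3.9]
grip_width: 0.047
grip_force: 30.0
```

arm_command(delta_rot=[[0,0,0],[0,0,0],[0,0,0],[0,0,5],[0,0,10],[0,0,15],[0,0,20],[0,0,25],[0,0,30],[0,0,35],[0,0,40],[0,0,42]], delta_pos=[[0,0,-0.03],[0,0,-0.065],[0,0,-0.1],[-0.006,0.013,-0.1],[-0.018,0.041,-0.1],[-0.032,0.072,-0.1],[-0.046,0.104,-0.1],[-0.06,0.135,-0.1],[-0.074,0.166,-0.1],[-0.088,0.198,-0.1],[-0.102,0.229,-0.1],[-0.116,0.26,-0.1]], gripper=[1,1,1,1,1,1,1,1,1,1,1,1])

```text
time: 20.7
position: [0.559, 0.026, 0.1387]
tool_rot: [0.999, 0.033, -0.001, -0.0]
ft_force: [1.4, 0.3, -2.8]
grip_width: 0.0467
grip_force: 30.0
```

arm_command(delta_rot=[[0,0,0],[0,0,0],[0,0,0],[0,0,0],[0,0,0],[0,0,0],[0,0,0],[0,0,0],[0,0,0],[0,0,0],[0,0,0],[0,0,0]], delta_pos=[[0.01,0.03,0],[0.02,0.06,0],[0.03,0.09,0],[0.035,0.105,0],[0.035,0.105,0],[0.035,0.105,0.02],[0.035,0.105,0.04],[0.035,0.105,0.06],[0.035,0.105,0.075],[0.035,0.105,0.084],[0.035,0.105,0.086],[0.035,0.105,0.086]], gripper=[1,1,1,1,1,1,1,1,1,1,1,1])

```text
time: 21.7
position: [0.6007, -0.0735, 0.0528]
tool_rot: [0.999, 0.035, -0.001, -0.0]
ft_force: [0.1, -0.9, -3.1]
grip_width: 0.047
grip_force: 30.0
```

```bash
python3 - <<'E'
from wr import *
shot("w7")
E
```

```text
21.7 [ 0.6007 -0.0735  0.0528] [[-0.0004 -0.9695 -0.2453  0.0665]
 [ 1.     -0.0004  0.0002  0.0015]
 [-0.0003 -0.2453  0.9695 -0.1863]
 [ 0.      0.      0.      1.    ]] (363.1798598319321, 363.1798598319321, 281.9445381569384, 205.95102337249293)
```

View pics/w7.png

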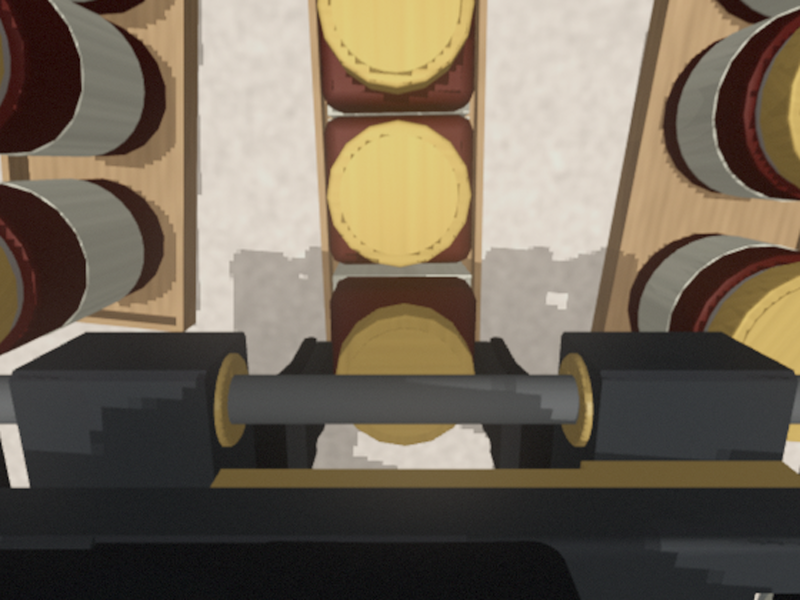

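w7: faces are parallel to the tray; fixed lid is at (399,193), held lid at (405,374), and the placed tall and wide jars stand upright on either side.

```bash
python3 - <<'E'
from wr import *
from geo import onz
d=pickle.load(open("w7.pkl","rb"));r=lambda x,y:ray(d,x*.7,y*.7)
f=onz(r(399.5,193),.088);y=np.radians(4)
print("fixed",f,"target",f-.057*np.array([np.cos(y),np.sin(y),0]))
print("held",onz(r(405,374),.098))
print("walls",onz(r(327,300),.015),onz(r(482,300),.015))
E
```

```text
fixed [ 0.6589 -0.07    0.088 ] target [ 0.602 -0.074  0.088]
held [ 0.6078 -0.0752  0.098 ]
walls [ 0.6055 -0.0408  0.015 ] [ 0.6104 -0.1098  0.015 ]
```

arm_command(delta_rot=[[0,0,0],[0,0,0],[0,0,0],[0,0,0],[0,0,0],[0,0,0],[0,0,0],[0,0,0]], delta_pos=[[-0.005,0,0],[-0.005,0,0.002],[-0.005,0,0.004],[-0.005,0,0.006],[-0.005,0,0.008],[-0.005,0,0.01],[-0.005,0,0.011],[-0.005,0,0.011]], gripper=[1,1,1,1,1,1,1,1])

```text
time: 22.42
position: [0.5967, -0.0749, 0.0429]
tool_rot: [0.999, 0.035, 0.0, 0.0]
ft_force: [-1.8, 0.5, 2.5]
grip_width: 0.0466
grip_force: 30.0
```

Contact is made. I release, rise, and back off for a final view.

arm_command(delta_rot=[[0,0,0],[0,0,0],[0,0,0],[0,0,0],[0,0,0],[0,0,0],[0,0,0],[0,0,0],[0,0,0],[0,0,0],[0,0,0],[0,0,0]], delta_pos=[[0,0,0.001],[0,0,0],[0,0,0],[0,0,0],[0,0,-0.01],[0,0,-0.03],[0,0,-0.06],[0,0,-0.1],[0,0,-0.14],[0,0,-0.18],[0,0,-0.21],[0,0,-0.24]], gripper=[1,-0.3,-0.5,-0.7,-0.7,-0.7,-0.7,-0.7,-0.7,-0.7,-0.7,-0.7])

```text
time: 23.42
position: [0.5967, -0.0749, 0.2856]
tool_rot: [0.999, 0.035, 0.001, 0.0]
ft_force: [1.3, -1.0, -0.1]
grip_width: 0.074
grip_force: 0.0
```

arm_command(delta_rot=[[0,0,0],[0,0,0],[0,0,0],[0,0,0],[0,0,0],[0,0,0],[0,0,0],[0,0,0]], delta_pos=[[-0.03,0,-0.02],[-0.06,0,-0.04],[-0.09,0,-0.06],[-0.12,0,-0.08],[-0.12,0,-0.1],[-0.12,0,-0.12],[-0.12,0,-0.12],[-0.12,0,-0.12]], gripper=[-0.7,-0.7,-0.7,-0.7,-0.7,-0.7,-0.7,-0.7])

```text
time: 24.08
position: [0.4771, -0.0834, 0.4038]
tool_rot: [0.999, 0.035, 0.002, 0.001]
ft_force: [0.2, -0.1, 0.4]
grip_width: 0.0738
grip_force: 0.0
```

```bash
python3 - <<'E'
from wr import *
shot("w8")
cv2.imwrite("w8_raw.png",pickle.load(open("w8.pkl","rb"))["px"])
s=viewer.camera("side")["pixels"];cv2.imwrite("pics/s8.png",cv2.resize(s[120:355,160:360],(510,600),interpolation=cv2.INTER_CUBIC))
E
```

```text
24.0833 [ 0.4771 -0.0834  0.4038] [[-0.0004 -0.9695 -0.2453  0.0665]
 [ 1.     -0.0004  0.0002  0.0015]
 [-0.0003 -0.2453  0.9695 -0.1863]
 [ 0.      0.      0.      1.    ]] (363.1798598319321, 363.1798598319321, 281.9445381569384, 205.95102337249293)
```

View pics/w8.png

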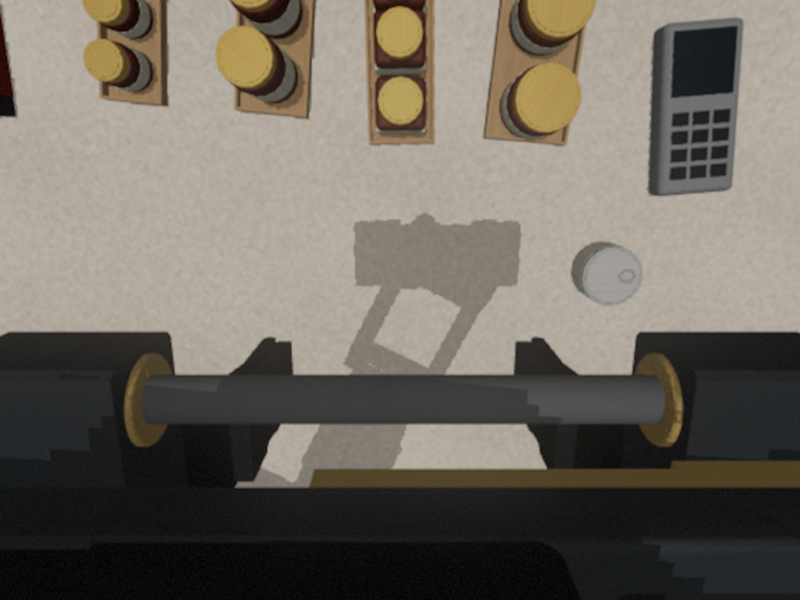

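View pics/s8.png

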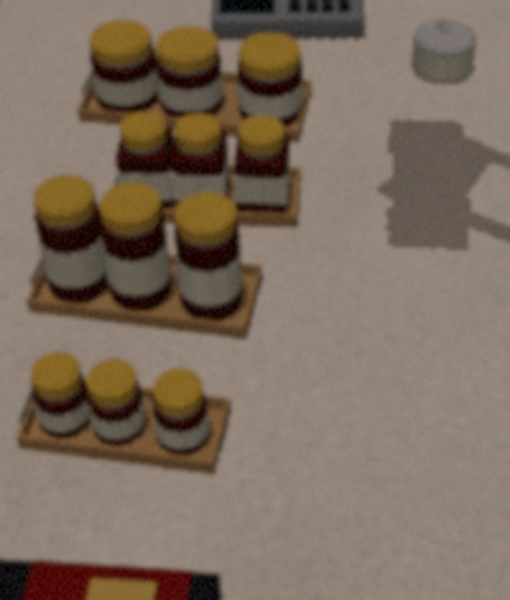

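All four stand flat in their trays, and the tin and nougat box are undisturbed. A final numeric check of spacing follows.

```bash
python3 - <<'E'
from geo import *
S={"sm":((58,369),(113,377),(179,387),.063,.051,.044),"ta":((66,198),(133,204),(207,214),.108,.063,.056),"sq":((144,127),(198,131),(261,134),.088,.057,.05),"wi":((124,43),(189,50),(270,54),.078,.075,.068)}
for k,(a,b,c,z,d1,d2) in S.items():
    A,B,C=[onz(s(p),z) for p in(a,b,c)];print(k,"pair",np.linalg.norm(A-B)-d2,"C",C[:2],"spacing err",np.linalg.norm(B-C)-d1)
from wr import pickle,ray as wray
d=pickle.load(open("w8.pkl","rb"))
for k,p,z in(("sm",(108,63),.063),("ta",(248,59),.108),("sq",(401,102),.088),("wi",(545,98),.078),("tin",(610,275),.04)): print(k,onz(wray(d,p[0]*.7,p[1]*.7),z))
E
```

```text
sm pair -0.0007917103994688757 C [0.6177 0.2106] spacing err 0.000339611103427534
ta pair -0.00015451183861069778 C [0.6212 0.0671] spacing err -0.0009989266540672004
sq pair -0.0008340456970959351 C [ 0.5981 -0.0651] spacing err -0.00027064595172320016
wi pair -0.0019081639572988002 C [ 0.6107 -0.2023] spacing err 0.005111166505749887
sm [0.6165 0.2023 0.063 ]
ta [0.6218 0.0579 0.108 ]
sq [ 0.5983 -0.0756  0.088 ]
wi [ 0.6122 -0.2089  0.078 ]
tin [ 0.4428 -0.3132  0.04  ]
```

```bash
python3 -c "
from rig import robot
print(robot.hand_in())"
```

```text
the job is handed in; nothing more can be done
None
```

I set all four jars upright in their matching trays and handed the job in at about 24 s. My last check showed three within about 2 mm of the right spacing and the wide jar 5–8 mm off (limit 14 mm), the tin and nougat box looked undisturbed, and the hand-in returned no verdict.

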